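# Twist the fume nozzle home in its port

## Task

Swing out the bin that holds the orange fume nozzle, take the nozzle and stand its spigot loosely in the extractor's port with the mouth turned well away from the board (a sixth to a quarter of a turn to one side). Then press it down while turning it, so that it wedges fully home, collar on the rim, just as its mouth comes to face the chip in the middle of the board. Leave all bins shut and the other things where they are.

Things in the scene. Friction and masses are not known exactly. Their poses are not given: they have to be found in the camera images.
- nozzle: Fume nozzle: loose rigid plastic cowl, 0.16 kg, 112 mm tall. Origin: centre of the spigot's lower end; z up its axis, x out of the mouth. Black spigot 42 mm long, tapering from 46 mm diameter at the collar to 36 mm (last 3 mm to 33); orange collar 58 mm across at z 42 to 50 mm; neck 42 mm across to z = 60 mm; box head above. Starts standing on its spigot in one of the bins, x axis within 0.15 rad of the rack's.
- head (a point): Middle of the nozzle's head, on its axis, 92 mm above the origin: the place to hold it. Head: z 60 to 112 mm, x -29 to 29 mm, flat parallel sides at y -22 and +22 mm. When its bin is swung out the nozzle slides forward a few mm and leans with the back of the head flat on the front panel, tilting with the bin. Mouth (centre line along x): flared rim 56 mm wide, x 29 to 41 mm, z 62 to 112 mm.
- collar (a point): On the nozzle's axis at the underside of its collar, 42 mm above its origin.
- rack: Bench rack, fixed: 425 mm wide (y), 140 mm deep, 162 mm high; grey base and end cheeks, clear top and back, three clear tilt-out bins at 135 mm pitch. Origin: centre of the underside; x points to its back, z up; bin fronts at x = -60 mm. The clear top covers it from x = -30 mm back, so a bin must be swung out to reach in. The bins hold the nozzle, a filter and a reel, one each.
- extractor: Bench-top fume extractor, fixed: grey box 220 mm (x) by 180 mm (y) by 110 mm high, a black round port rim on top. Origin: centre of the underside; z up. Friction in the port: pushing straight builds up to 15 to 20 N near the end; turning as it is pressed halves that or better (up to 0.4 Nm to turn). Pulling it out again takes some 13 N. Friction varies from case to case.
- port (a point): Centre of the port's mouth at the top of its rim, 118 mm above the bench; z up. Rim 72 mm outside, 52 mm inside. Below: a tapered hole 63 mm deep of four spring fingers, 42 mm across at the top, matching the spigot. The spigot drops freely until the collar is 9 to 12 mm above the rim, then is gripped harder the deeper it goes. Home: collar on the rim (collar here); friction then holds it.
- board: Circuit board under repair, fixed: red, 170 x 170 mm, its top 10 mm above the bench, parts on it up to 31 mm high. Origin: its centre at bench level; z up.
- chip (a point): Top centre of the green and silver square chip (40 mm) in the middle of the board; the fumes rise here.
- filter: Spare filter cartridge in one of the bins, pale with black end caps, 62 mm diameter, 85 mm tall, origin at the centre of its underside. A bystander.
- reel: Reel of solder in one of the bins, blue flanges 62 mm across, 70 mm tall, origin at the centre of its underside. A bystander.
- fan: Loose black case fan lying flat on the bench, 80 x 80 x 25 mm, origin at the centre of its underside. A bystander.
- partsbox: Small clear parts box with a lid on the bench, 104 x 69 x 40 mm, origin at the centre of its underside. A bystander.
- bin_left (a joint): Tilt of the left bin (the one to the robot's left, +y): 0 = shut (upright in the rack), grows as its top swings forward to the front of the rack (-x of the rack); stop at 0.60 rad. Stiff pivot: the bin stays at any angle it is left at; 2 to 5 N at the tab moves it.
- tab_left (a point): Grip point in the blue tab of the left bin (the one to the robot's left, +y). The tab is an upright fin in the middle of the front panel's top edge, 12 mm thick (y), sticking 34 mm forward of the panel and 43 mm tall; shut, it spans 113 to 156 mm above the bench. The point lies 19 mm ahead of the panel, 16 mm below the fin's top. Site axes: those of the bin (as the rack's when shut; z up the panel), tilting with it.
- hinge_left (a point): Hinge line (along y) of the left bin (the one to the robot's left, +y), mid-width, at the foot of the front panel's outer face, 8 mm above the bench. Axes tilt with the bin. In these axes: front panel x = 0 to 4 mm, 130 mm high; inside 123 mm wide, 102 mm deep; side and rear walls 95 mm high.
- floor_left (a point): Point on the inner floor of the left bin (the one to the robot's left, +y), mid-width, 42 mm behind the front panel's outer face, where its contents stand; floor 12 mm above the bench when shut.
- bin_mid (a joint): Tilt of the middle bin: 0 = shut (upright in the rack), grows as its top swings forward to the front of the rack (-x of the rack); stop at 0.60 rad. Stiff pivot: the bin stays at any angle it is left at; 2 to 5 N at the tab moves it.
- tab_mid (a point): Grip point in the blue tab of the middle bin. The tab is an upright fin in the middle of the front panel's top edge, 12 mm thick (y), sticking 34 mm forward of the panel and 43 mm tall; shut, it spans 113 to 156 mm above the bench. The point lies 19 mm ahead of the panel, 16 mm below the fin's top. Site axes: those of the bin (as the rack's when shut; z up the panel), tilting with it.
- hinge_mid (a point): Hinge line (along y) of the middle bin, mid-width, at the foot of the front panel's outer face, 8 mm above the bench. Axes tilt with the bin. In these axes: front panel x = 0 to 4 mm, 130 mm high; inside 123 mm wide, 102 mm deep; side and rear walls 95 mm high.
- floor_mid (a point): Point on the inner floor of the middle bin, mid-width, 42 mm behind the front panel's outer face, where its contents stand; floor 12 mm above the bench when shut.
- bin_right (a joint): Tilt of the right bin (-y): 0 = shut (upright in the rack), grows as its top swings forward to the front of the rack (-x of the rack); stop at 0.60 rad. Stiff pivot: the bin stays at any angle it is left at; 2 to 5 N at the tab moves it.
- tab_right (a point): Grip point in the blue tab of the right bin (-y). The tab is an upright fin in the middle of the front panel's top edge, 12 mm thick (y), sticking 34 mm forward of the panel and 43 mm tall; shut, it spans 113 to 156 mm above the bench. The point lies 19 mm ahead of the panel, 16 mm below the fin's top. Site axes: those of the bin (as the rack's when shut; z up the panel), tilting with it.
- hinge_right (a point): Hinge line (along y) of the right bin (-y), mid-width, at the foot of the front panel's outer face, 8 mm above the bench. Axes tilt with the bin. In these axes: front panel x = 0 to 4 mm, 130 mm high; inside 123 mm wide, 102 mm deep; side and rear walls 95 mm high.
- floor_right (a point): Point on the inner floor of the right bin (-y), mid-width, 42 mm behind the front panel's outer face, where its contents stand; floor 12 mm above the bench when shut.
There are look-alikes about, which are no part of the job. Of the things like the nozzle, leave any that is pink or red; of the rest the larger one is meant.

How it is judged:
On the way, in this order (a step that is already met when the one before it is completed fails the run):
1. the bin that holds the nozzle is swung out by at least 0.45 rad with the nozzle still in it (((value of joint bin_left above 0.45 rad and distance between nozzle and floor_left below 0.07 m) or (value of joint bin_mid above 0.45 rad and distance between nozzle and floor_mid below 0.07 m) or (value of joint bin_right above 0.45 rad and distance between nozzle and floor_right below 0.07 m))), for 0.1 s.
2. the nozzle stands upright and still (not turning) in the port, collar still 7 to 30 mm above the rim, mouth turned well away from the chip (its centre line passes the chip by more than 120 mm) (z of collar in the frame of port between 0.007 and 0.03 m and horizontal distance between collar and port below 0.006 m and angle between nozzle's own z axis and vertical below 0.1 rad and angular speed of nozzle below 0.08 rad/s and (y of chip in the frame of nozzle above 0.12 m or y of chip in the frame of nozzle below -0.12 m or x of chip in the frame of nozzle below 0.08 m)), for 0.1 s.
3. the nozzle is turning (over 0.12 rad/s) while it goes into the taper: collar 2.5 to 8 mm above the rim (z of collar in the frame of port between 0.0025 and 0.008 m and horizontal distance between collar and port below 0.006 m and angle between nozzle's own z axis and vertical below 0.1 rad and angular speed of nozzle above 0.12 rad/s), for 0.12 s.
At the end, for the whole second after the job is handed in: The nozzle is fully home in the port: collar within 2.2 mm of the rim, within 4 mm of the port's axis, upright within 0.06 rad, at rest; the centre line of its mouth passes within 40 mm of the chip's centre, with the chip ahead of the mouth; all three bins are shut (below 0.07 rad) (z of collar in the frame of port between -0.003 and 0.0022 m and horizontal distance between collar and port below 0.004 m and angle between nozzle's own z axis and vertical below 0.06 rad and x of chip in the frame of nozzle above 0.08 m and y of chip in the frame of nozzle between -0.04 and 0.04 m and linear speed of nozzle below 0.01 m/s and value of joint each of bin_left, bin_mid, bin_right below 0.07 rad); the robot touches nothing.
It fails at once if the filter is shifted by more than 60 mm (distance of filter from where it was at the start of the episode above 0.06 m).
It fails at once if the reel is shifted by more than 60 mm (distance of reel from where it was at the start of the episode above 0.06 m).
It fails at once if the fan is shifted by more than 30 mm (distance of fan from where it was at the start of the episode above 0.03 m).
It fails at once if the partsbox is shifted by more than 30 mm (distance of partsbox from where it was at the start of the episode above 0.03 m).
It also fails if it takes over 67 s, if anything falls off the work surface, if the arm or the gripper's body presses on something with over 40 N, if the wrist force passes 120 N, or if a joint passes its speed limit or range.

## Robot

A 6-joint arm with a two-finger parallel gripper is mounted at the origin on the work surface. World frame = base frame: x ahead of the robot, y to its left, z up, the work surface at z = 0. Lengths are in m, angles in rad, forces in N, time in s.
With the tool pointing down it reaches from about 0.35 to 1 m from the base axis. Payload 7.1 kg.
Tool frame: the origin (TCP) lies at the very end of the fingers, on their centre line; the grasp point (between the pads) lies 19 mm behind it (pinch_z is the distance from the TCP to the grasp point, in m); z points along the fingers, y is the line along which they close (so a half turn about z gives the same grasp; the last joint's range is limited). The gripper opens to 85 mm and grips with 20 to 120 N. Pads are 22 mm wide; open, the fingers measure 114 mm over their backs; the gripper's body (76 mm by 85 mm) begins 54 mm behind the grasp point. The pads swing forward as they close: fully open they stand 13 mm farther back than shut.
Start: joints at [1.13, 0.423, 1.63, -0, 1.089, -0.019], TCP at [0.256, 0.57, 0.231] pointing down, gripper open.
Joint ranges: [-3, 3], [-0.9, 2.11], [0.09, 2.58], [-1.31, 4.45], [0.11, 2.69], [-2.54, 2.54]. Speed limits (rad/s): [2.39, 2.39, 3.01, 3.14, 3.14, 3.14].

## Interface

Orientations are given as a unit quaternion [x, y, z, w].
In Python, from bench import * gives the robot as it stands.
- The arm moves only by the shell command python3 -m jog 'ROWS' [OPENING] [FORCE]. ROWS is JSON, a list of rows, each an object of numbers: "tx", "ty", "tz": the shift along the tool's x, y, z in units of 1 m (1.0 is 1 m); "yaw": the turn about the tool's z in units of 90 degrees (1.0 is 90 degrees). In form: [{"tx": .., "ty": .., "tz": .., "yaw": ..}, ...]. A call has 1 to 20 rows; each row is the pose to reach, as a shift and turn from the pose commanded when the call began, along the tool's axes at that moment; what a row does not reach only later rows make up. A row lasts 1/12 s, in which the tool goes at most 41.7 mm and 7.16 degrees, less where a joint would pass 70% of its speed; a pose out of reach is approached as far as the arm can. A call with a number of a shift or a turn outside -1 to 1 is refused whole. A call with a gripper value outside its range is refused whole. OPENING is the closure, from 0 (fully open) to 1 (shut), set as the call begins (- or left out, the last holds). The fingers move at their own pace and stop on an object; FORCE is the grip in N (left out, the last holds). Time passes only in rows, so rows that repeat a pose let the fingers close. It gives the time, the measured TCP pose, the force, the opening and the grip force at its end, in the units of the state.
- get_state(): the state, without advancing time (a new reading comes with each control period).
- capture(name): name is "scene" or "top" or "wrist"; returns (picture, depth): 480x640x3 uint8, red, green, blue; 480x640 float32, m along the optical axis (not along the pixel's ray), 0 where there is no reading.
- camera_params(name): a dict with "fovy" (degrees; the focal length in pixels is half the picture's height over the tangent of half this angle, whatever the lens; pixels are square), "cx", "cy" (the principal point, pixels), "D" ([k1, k2, p1, p2, k3] as OpenCV has them; the pictures are not rectified), "world_from_camera" (4x4, takes a point from camera to world coordinates). Camera axes: x right, y down, z forward; pixel columns grow to the right and rows downward; lengths in m; the calibration is good to about 2 mm. A picture is of the moment at which its call begins: read the wrist's pose just before it. camera_params takes no time and is no camera call; for the wrist camera it gives the pose at the moment of the call.
- hand_in(): hands the job in; it is judged then, once.
Trained networks look in the newest picture that a camera, given by its name, has taken for a name from the list of things; names that differ only in an ending like _2 or _b are one class to them, and where a whole thing is asked for, a point or a joint stands for the part that bears it (a point fixed in the world has none). Each returns a list of dicts, best first, with "p" (0 to 1); they miss things now and then, are a little off and sometimes report something else, mostly with a low value. They report only what shows in the picture. A call takes as long as a camera call. They do not tell look-alikes from the thing itself.
- boxes_of(camera, name): "xyz" ([x, y, z] in m, in world coordinates, good to about 4 mm: the middle of the surface that is visible of it).
- silhouettes(camera, name): "mask" (480x640 bool, what is visible of it).
- mark_of(camera, name): "xyz" ([x, y, z] in m, in world coordinates, good to about 4 mm: a listed point, or the origin of a listed thing).
The state is a dict: "time": time; "joint_positions": joint angles; "qvel": joint speeds; "joint_efforts": joint torques, N m; "tool_pos": TCP position; "ee_rot": TCP orientation; "force": force on the tool from outside, world axes, zero at the start; "wrist_torque": the same for the moment, N m; "opening": finger opening in m; "gripper_force": force on a finger pad.
Only numpy, scipy, OpenCV 4.12 (cv2) and the standard library are available. Lean on these libraries where they do the work, as an engineer would, in place of code of your own. Each camera call takes 0.05 s, during which the arm holds its last target. There are 200 camera calls.

## Working session

There is one attempt and no reset: what is moved stays moved. The work goes in short steps, Python scripts to look and compute and a shell command to move; the robot and the scene stay as the last step left them, time stands still between calls to the robot, and variables do not carry over. Pictures are saved under pics/ and viewed, at most 10 in all, crops included, and the job is handed in when it is done.

```bash
mkdir -p pics
python3 - <<'E'
from bench import *
import cv2,numpy as np
s=get_state();print(s)
a,_=capture("scene");b,_=capture("top")
cv2.imwrite("pics/s.png",cv2.cvtColor(a,4));cv2.imwrite("pics/t.png",cv2.cvtColor(b,4))
for c in["scene","top"]:
  print(c,camera_params(c)["world_from_camera"])
  for n in["nozzle","rack","port","chip","board","extractor","tab_left","tab_mid","tab_right","filter","reel","fan","partsbox"]:
    print(n,[(np.round(d["xyz"],3).tolist(),round(d["p"],2)) for d in mark_of(c,n)])
print(get_state()["time"])
E
```

```text
{'time': 0.0, 'joint_positions': array([ 1.12998730e+00,  4.23886118e-01,  1.63068408e+00,  3.21550619e-07,
        1.08862078e+00, -1.89995341e-02]), 'qvel': array([-1.85293166e-03, -3.84723680e-04, -3.75189105e-05,  2.00383004e-04,
        1.26627508e-04,  1.06844147e-04]), 'joint_efforts': array([-2.48741359e-03, -5.57381845e+01, -2.81732565e+01, -1.12663386e-04,
        7.47347600e-03,  2.28419975e-05]), 'tool_pos': array([0.25562281, 0.56972919, 0.23051976]), 'ee_rot': array([ 2.09344688e-01,  9.77841584e-01, -7.78103916e-04, -1.82255537e-04]), 'force': array([ 8.61193465e-01, -2.68955055e-04,  2.61355947e-01]), 'wrist_torque': array([ 0.00482035, -0.03133   ,  0.05037824]), 'gripper_force': 0.0, 'opening': 0.0855562790586897}
scene [[-0.8816155  -0.42702004  0.20101738  0.35979276]
 [-0.47193255  0.8028381  -0.3643222   0.40760496]
 [-0.00581153 -0.41605874 -0.90931917  1.06209954]
 [ 0.          0.          0.          1.        ]]
nozzle [([0.779, -0.016, -0.0], 0.91), ([0.778, -0.2, 0.004], 0.88), ([0.391, -0.275, 0.003], 0.85), ([0.611, -0.197, 0.01], 0.6)]
rack [([0.626, -
[... 1102 characters left out ...]
.137], 0.38)]
port []
chip [([0.696, 0.235, 0.014], 0.91), ([0.543, -0.186, 0.14], 0.54)]
board [([0.691, 0.237, -0.0], 0.57), ([0.567, -0.187, 0.012], 0.49)]
extractor []
tab_left [([0.693, 0.233, -0.0], 0.6), ([0.548, -0.053, 0.14], 0.58)]
tab_mid [([0.543, -0.182, 0.142], 0.87)]
tab_right [([0.51, 0.3, 0.117], 0.7), ([0.546, -0.324, 0.137], 0.64), ([0.549, -0.051, 0.139], 0.49)]
filter [([0.545, -0.187, 0.139], 0.65), ([0.605, -0.325, 0.016], 0.55)]
reel [([0.616, -0.053, 0.012], 0.95)]
fan [([0.384, -0.088, 0.0], 0.72), ([0.618, -0.052, 0.013], 0.72), ([0.573, -0.052, 0.009], 0.59)]
partsbox [([0.43, 0.086, -0.001], 0.63), ([0.573, -0.05, 0.009], 0.46), ([0.61, -0.192, 0.106], 0.31)]
1.4
```

View pics/s.png

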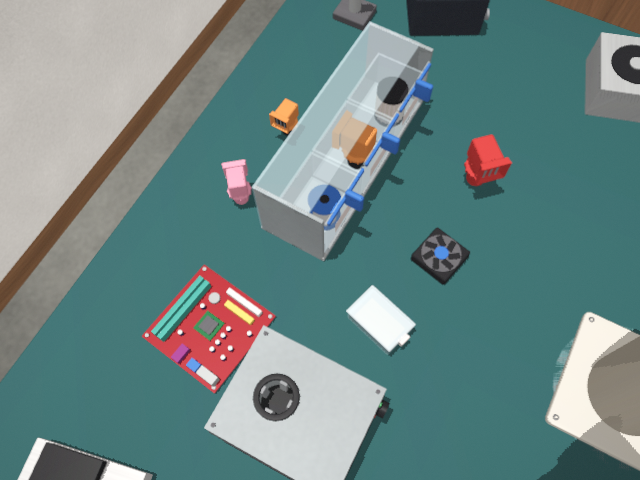

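Run:
```python
from bench import *
import cv2,numpy as np
a=cv2.imread("pics/s.png");
P=camera_params("scene");W=np.linalg.inv(P["world_from_camera"]);f=240/np.tan(np.radians(P["fovy"]/2))
K=np.array([[f,0,P["cx"]],[0,f,P["cy"]],[0,0,1.]])
pts=np.array([[.779,-.016,.05],[.778,-.2,.05],[.391,-.275,.05],[.615,-.192,.09],[.511,.297,.12],[.698,.235,.014]])
print(cv2.projectPoints(pts,cv2.Rodrigues(W[:3,:3])[0],W[:3,3],K,np.array(P["D"]))[0][:,0].round())
```

```text
[[238. 186.]
 [286. 116.]
 [479. 165.]
 [357. 139.]
 [274. 393.]
 [206. 323.]]
```

Run:
```python
import cv2,numpy as np
a=cv2.imread("pics/s.png");b=cv2.imread("pics/t.png")
cv2.imwrite("pics/c.png",cv2.resize(a[70:230,210:450],None,fx=3,fy=3,interpolation=2))
```

```text
(no output)
```

View pics/c.png

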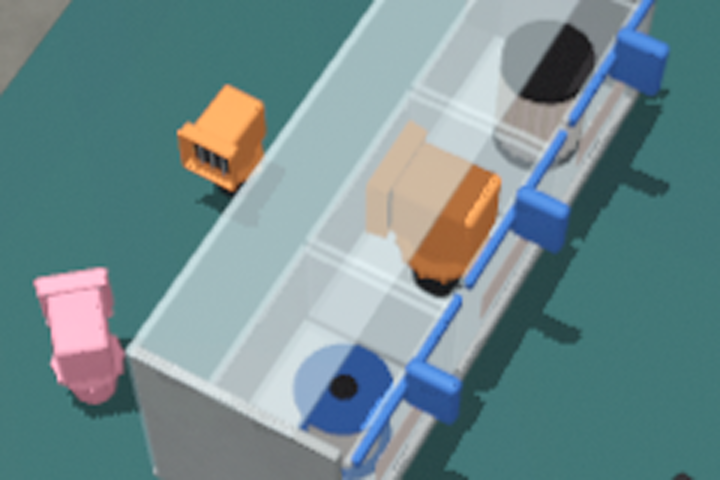

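View pics/t.png

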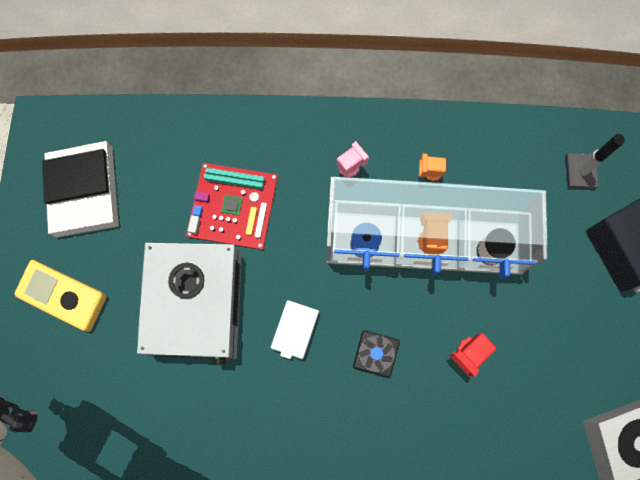

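Candidates in the scene view: pink (237,182), red (487,162), small orange behind the rack (285,115) and the larger orange one in the middle bin (357,139). The middle-bin one fits, since it is neither pink nor red and is the larger orange one; the crop confirms it, with its mouth facing the back of the rack. The top view shows the rack nearly square to the world, the port at (186,281) and the chip at (232,204).

```bash
python3 -m jog '[{"tx":-0.57,"ty":-0.57,"tz":0.01,"yaw":-0.255},{"tx":-0.57,"ty":-0.57,"tz":0.01,"yaw":-0.255},{"tx":-0.57,"ty":-0.57,"tz":0.01,"yaw":-0.255},{"tx":-0.57,"ty":-0.57,"tz":0.01,"yaw":-0.255},{"tx":-0.57,"ty":-0.57,"tz":0.01,"yaw":-0.255},{"tx":-0.57,"ty":-0.57,"tz":0.01,"yaw":-0.255},{"tx":-0.57,"ty":-0.57,"tz":0.01,"yaw":-0.255},{"tx":-0.57,"ty":-0.57,"tz":0.01,"yaw":-0.255},{"tx":-0.57,"ty":-0.57,"tz":0.01,"yaw":-0.255},{"tx":-0.57,"ty":-0.57,"tz":0.01,"yaw":-0.255},{"tx":-0.57,"ty":-0.57,"tz":0.01,"yaw":-0.255},{"tx":-0.57,"ty":-0.57,"tz":0.01,"yaw":-0.255},{"tx":-0.57,"ty":-0.57,"tz":0.01,"yaw":-0.255},{"tx":-0.57,"ty":-0.57,"tz":0.01,"yaw":-0.255},{"tx":-0.57,"ty":-0.57,"tz":0.01,"yaw":-0.255},{"tx":-0.57,"ty":-0.57,"tz":0.01,"yaw":-0.255},{"tx":-0.57,"ty":-0.57,"tz":0.01,"yaw":-0.255},{"tx":-0.57,"ty":-0.57,"tz":0.01,"yaw":-0.255},{"tx":-0.57,"ty":-0.57,"tz":0.01,"yaw":-0.255},{"tx":-0.57,"ty":-0.57,"tz":0.01,"yaw":-0.255}]' 0
cat > h.py <<'E'
from bench import *
import cv2,numpy as np
def look(names,cams=("wrist",),png=None):
  for c in cams:
    a,d=capture(c)
    if png: cv2.imwrite(f"pics/{png}_{c}.png",cv2.cvtColor(a,4))
    for n in names: print(c,n,[(np.round(q["xyz"],3).tolist(),round(q["p"],2)) for q in mark_of(c,n)[:2]])
def st():
  s=get_state();x,y=s["ee_rot"][:2];print("t",round(s["time"],2),"tcp",s["tool_pos"].round(4),"yang",round(2*np.arctan2(y,x)-np.pi/2,3),"F",s["force"].round(1),"Tz",s["wrist_torque"].round(2),"open",round(s["opening"],4),"q6",s["joint_positions"][5].round(2))
E
python3 - <<'E'
from h import *
st();look(["tab_mid","nozzle","rack"],png="w1");st()
E
```

```text
time: 3.07
tool_pos: [0.5443, -0.188, 0.2216]
ee_rot: [0.012, 1.0, -0.001, 0.001]
force: [-0.2, 0.7, 0.4]
opening: 0.0856
gripper_force: 0.0
t 3.07 tcp [ 0.5443 -0.188   0.2216] yang 1.547 F [-0.2  0.7  0.4] Tz [-0.01 -0.   -0.01] open 0.0856 q6 -1.9
wrist tab_mid [([0.546, -0.184, 0.14], 0.96)]
wrist nozzle [([0.394, -0.275, 0.001], 0.74)]
wrist rack [([0.628, -0.19, 0.003], 0.95)]
t 3.27 tcp [ 0.5419 -0.1828  0.2209] yang 1.549 F [-0.6 -0.  -0.3] Tz [0.01 0.04 0.03] open 0.0852 q6 -1.9
```

```bash
python3 -m jog '[{"tx":-0.002,"ty":-0.002,"tz":0.04},{"tx":-0.002,"ty":-0.002,"tz":0.08},{"tx":-0.002,"ty":-0.002,"tz":0.1},{"tx":-0.002,"ty":-0.002,"tz":0.1},{"tx":-0.002,"ty":-0.002,"tz":0.1}]' 0.3 30
python3 -m jog '[{"tx":0},{"tx":0},{"tx":0},{"tx":0},{"tx":0},{"tx":0},{"tx":0}]' 1 30
```

```text
schema error: expected keys tx, ty, tz, yaw
schema error: expected keys tx, ty, tz, yaw
```

```bash
python3 -m jog '[{"tx":-0.002,"ty":-0.002,"tz":0.04,"yaw":0},{"tx":-0.002,"ty":-0.002,"tz":0.08,"yaw":0},{"tx":-0.002,"ty":-0.002,"tz":0.1,"yaw":0},{"tx":-0.002,"ty":-0.002,"tz":0.1,"yaw":0},{"tx":-0.002,"ty":-0.002,"tz":0.1,"yaw":0}]' 0.3 30 &&
python3 -m jog '[{"tx":0,"ty":0,"tz":0,"yaw":0},{"tx":0,"ty":0,"tz":0,"yaw":0},{"tx":0,"ty":0,"tz":0,"yaw":0},{"tx":0,"ty":0,"tz":0,"yaw":0},{"tx":0,"ty":0,"tz":0,"yaw":0},{"tx":0,"ty":0,"tz":0,"yaw":0},{"tx":0,"ty":0,"tz":0,"yaw":0}]' 1 30
```

```text
time: 3.68
tool_pos: [0.5436, -0.1835, 0.1209]
ee_rot: [0.01, 1.0, 0.001, -0.001]
force: [0.4, -0.4, -0.3]
opening: 0.0602
gripper_force: 0.0
time: 4.27
tool_pos: [0.5454, -0.1863, 0.123]
ee_rot: [0.011, 1.0, -0.001, 0.001]
force: [-1.9, -4.0, 5.9]
opening: 0.0119
gripper_force: 31.4
```

Gripped on the tab. Pulling along the arc.

```bash
python3 -m jog '[{"tx":0.007,"ty":0,"tz":0.001,"yaw":0},{"tx":0.014,"ty":0,"tz":0.003,"yaw":0},{"tx":0.02,"ty":0,"tz":0.0045,"yaw":0},{"tx":0.026,"ty":0,"tz":0.0065,"yaw":0},{"tx":0.032,"ty":0,"tz":0.009,"yaw":0},{"tx":0.038,"ty":0,"tz":0.0115,"yaw":0},{"tx":0.044,"ty":0,"tz":0.0145,"yaw":0},{"tx":0.05,"ty":0,"tz":0.018,"yaw":0},{"tx":0.056,"ty":0,"tz":0.0215,"yaw":0},{"tx":0.061,"ty":0,"tz":0.0255,"yaw":0},{"tx":0.066,"ty":0,"tz":0.029,"yaw":0},{"tx":0.066,"ty":0,"tz":0.029,"yaw":0},{"tx":0.066,"ty":0,"tz":0.029,"yaw":0},{"tx":0.066,"ty":0,"tz":0.029,"yaw":0}]'
python3 - <<'E'
from h import *
st();look(["tab_mid","nozzle","head"],("scene","top"),png="p")
E
```

```text
time: 5.43
tool_pos: [0.4782, -0.1842, 0.0922]
ee_rot: [0.011, 1.0, -0.0, -0.0]
force: [0.0, -4.5, 0.3]
opening: 0.0117
gripper_force: 33.2
t 5.43 tcp [ 0.4782 -0.1842  0.0922] yang 1.549 F [ 0.  -4.5  0.3] Tz [-0.82 -0.39 -0.34] open 0.0117 q6 -1.94
scene tab_mid [([0.483, -0.184, 0.112], 0.84)]
scene nozzle [([0.602, -0.194, 0.033], 0.92), ([0.388, -0.275, 0.002], 0.89)]
scene head [([0.551, -0.192, 0.111], 0.93), ([0.389, -0.274, 0.094], 0.89)]
top tab_mid [([0.427, 0.087, 0.001], 0.68)]
top nozzle [([0.778, -0.198, -0.004], 0.77), ([0.78, -0.02, -0.0], 0.74)]
top head [([0.782, -0.013, 0.07], 0.82), ([0.774, -0.197, 0.066], 0.7)]
```

View pics/p_scene.png

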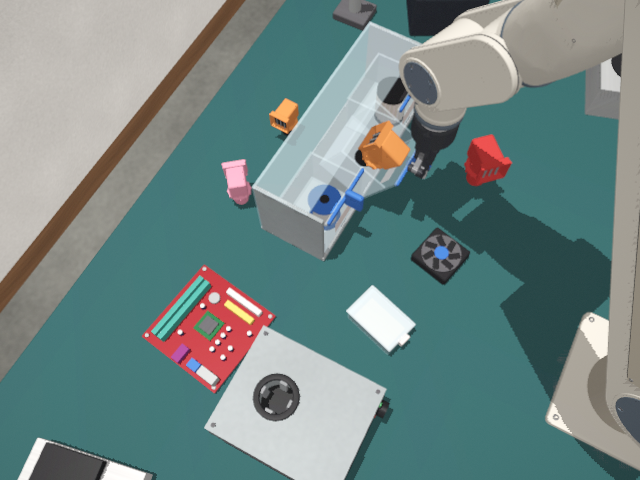

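Middle bin is out about 0.55 rad; the nozzle leans in it around pixel (385,147). I'll ease it to about 0.4 rad so less straightening is needed, release the tab and look from above.

```bash
python3 -m jog '[{"tx":-0.005,"ty":0,"tz":-0.004,"yaw":0},{"tx":-0.011,"ty":0,"tz":-0.008,"yaw":0},{"tx":-0.016,"ty":0,"tz":-0.0115,"yaw":0},{"tx":-0.016,"ty":0,"tz":-0.0115,"yaw":0},{"tx":-0.016,"ty":0,"tz":-0.0115,"yaw":0}]' && python3 -m jog '[{"tx":0,"ty":0,"tz":0,"yaw":0},{"tx":0,"ty":0,"tz":0,"yaw":0},{"tx":0,"ty":0,"tz":0,"yaw":0},{"tx":0,"ty":0,"tz":0,"yaw":0},{"tx":0,"ty":0,"tz":-0.04,"yaw":0},{"tx":0,"ty":0,"tz":-0.08,"yaw":0},{"tx":0,"ty":0,"tz":-0.12,"yaw":0},{"tx":-0.03,"ty":0,"tz":-0.15,"yaw":0},{"tx":-0.06,"ty":0,"tz":-0.15,"yaw":0},{"tx":-0.06,"ty":0,"tz":-0.15,"yaw":0},{"tx":-0.06,"ty":0,"tz":-0.15,"yaw":0}]' 0 30
python3 - <<'E'
from h import *
st();look(["head","tab_mid","nozzle","collar","hinge_mid"],("wrist",),png="h")
E
```

```text
time: 6.25
tool_pos: [0.4936, -0.1847, 0.1036]
ee_rot: [0.01, 1.0, -0.0, -0.001]
force: [0.0, -6.7, 0.5]
opening: 0.0114
gripper_force: 33.1
time: 7.17
tool_pos: [0.5552, -0.1851, 0.254]
ee_rot: [0.01, 1.0, -0.0, 0.0]
force: [-1.2, 0.3, -0.5]
opening: 0.0854
gripper_force: 0.0
t 7.17 tcp [ 0.5552 -0.1851  0.254 ] yang 1.551 F [-1.2  0.3 -0.5] Tz [ 0.   -0.02 -0.02] open 0.0854 q6 -1.89
wrist head [([0.565, -0.186, 0.109], 0.7)]
wrist tab_mid [([0.497, -0.186, 0.125], 0.73), ([0.427, 0.083, -0.0], 0.39)]
wrist nozzle [([0.393, -0.279, 0.002], 0.64)]
wrist collar [([0.496, -0.183, 0.124], 0.53)]
wrist hinge_mid []
```

View pics/h_wrist.png

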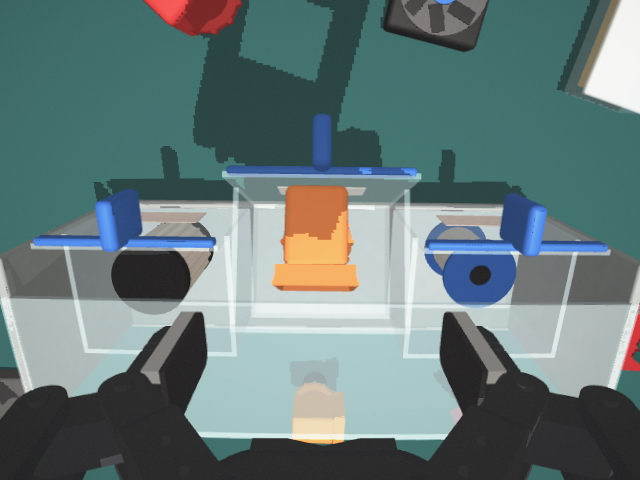

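The head sits at (317,235), mouth toward the image bottom and clear of the cover's front edge at row 303; tab at (322,140). I'll fit the head from its depth.

```bash
cat >> h.py <<'E'
def orange(c,roi=None):
  P=camera_params(c);a,d=capture(c)
  hsv=cv2.cvtColor(a,cv2.COLOR_RGB2HSV)
  m=cv2.inRange(hsv,(7,140,60),(19,255,255)).astype(bool)&(d>0)
  v,u=np.nonzero(m);f=240/np.tan(np.radians(P["fovy"]/2))
  K=np.array([[f,0,P["cx"]],[0,f,P["cy"]],[0,0,1.]])
  n=cv2.undistortPoints(np.stack([u,v],1).astype(float)[:,None],K,np.array(P["D"]))[:,0]
  z=d[v,u];X=np.c_[n*z[:,None],z,np.ones(len(z))]@P["world_from_camera"].T
  X=X[:,:3]
  if roi is not None:
    r=np.array(roi);X=X[np.all((X>r[:,0])&(X<r[:,1]),1)]
  return X,a
E
python3 - <<'E'
from h import *
X,a=orange("wrist",[(.45,.68),(-.27,-.1),(.05,.2)])
print(len(X),np.percentile(X,[1,5,50,95,99],axis=0).round(3))
Y=X
# head back/top: profile at y near centre
for x0 in np.arange(.5,.65,.01):
  s=X[(X[:,0]>x0)&(X[:,0]<x0+.01)]
  if len(s)>15: print(round(x0+.005,3),len(s),np.percentile(s[:,2],[5,50,95]).round(3),np.percentile(s[:,1],[2,98]).round(3),s[:,1].mean().round(4))
E
```

```text
7030 [[ 0.53  -0.217  0.076]
 [ 0.533 -0.211  0.108]
 [ 0.565 -0.19   0.134]
 [ 0.59  -0.169  0.15 ]
 [ 0.612 -0.164  0.152]]
0.525 38 [0.114 0.115 0.117] [-0.207 -0.183] -0.1968
0.535 981 [0.115 0.119 0.122] [-0.21  -0.169] -0.1892
0.545 992 [0.122 0.125 0.128] [-0.21  -0.169] -0.1896
0.555 1030 [0.127 0.131 0.134] [-0.21  -0.169] -0.1898
0.565 1056 [0.133 0.136 0.139] [-0.21 -0.17] -0.1903
0.575 1187 [0.138 0.142 0.146] [-0.215 -0.166] -0.1905
0.585 1397 [0.079 0.149 0.152] [-0.218 -0.164] -0.1899
0.595 56 [0.078 0.148 0.15 ] [-0.217 -0.163] -0.1765
0.605 54 [0.106 0.108 0.128] [-0.218 -0.164] -0.1996
0.615 239 [0.106 0.107 0.108] [-0.216 -0.167] -0.1899
```

```bash
python3 -m jog '[{"tx":-0.005,"ty":-0.005,"tz":0.03,"yaw":0},{"tx":-0.005,"ty":-0.005,"tz":0.06,"yaw":0},{"tx":-0.005,"ty":-0.005,"tz":0.08,"yaw":0},{"tx":-0.005,"ty":-0.005,"tz":0.1,"yaw":0},{"tx":-0.005,"ty":-0.005,"tz":0.12,"yaw":0},{"tx":-0.005,"ty":-0.005,"tz":0.14,"yaw":0},{"tx":-0.005,"ty":-0.005,"tz":0.159,"yaw":0},{"tx":-0.005,"ty":-0.005,"tz":0.159,"yaw":0}]' 0.25 20 && python3 -m jog '[{"tx":0,"ty":0,"tz":0,"yaw":0},{"tx":0,"ty":0,"tz":0,"yaw":0},{"tx":0,"ty":0,"tz":0,"yaw":0},{"tx":0,"ty":0,"tz":0,"yaw":0},{"tx":0,"ty":0,"tz":0,"yaw":0}]' 1 25
```

```text
time: 8.18
tool_pos: [0.5566, -0.1897, 0.0912]
ee_rot: [0.011, 1.0, 0.001, -0.003]
force: [-0.9, 0.5, 0.4]
opening: 0.0641
gripper_force: 0.0
time: 8.6
tool_pos: [0.5598, -0.1907, 0.0958]
ee_rot: [0.011, 1.0, -0.0, 0.001]
force: [-0.4, 0.0, -0.7]
opening: 0.0437
gripper_force: 30.4
```

```bash
python3 -m jog '[{"tx":0.003,"ty":0,"tz":-0.008,"yaw":0},{"tx":0.008,"ty":0,"tz":-0.018,"yaw":0},{"tx":0.016,"ty":0,"tz":-0.034,"yaw":0},{"tx":0.024,"ty":0,"tz":-0.05,"yaw":0},{"tx":0.032,"ty":0,"tz":-0.066,"yaw":0},{"tx":0.04,"ty":0,"tz":-0.082,"yaw":0},{"tx":0.045,"ty":0,"tz":-0.1,"yaw":0},{"tx":0.05,"ty":0,"tz":-0.12,"yaw":0},{"tx":0.05,"ty":0,"tz":-0.14,"yaw":0},{"tx":0.05,"ty":0,"tz":-0.16,"yaw":0},{"tx":0.05,"ty":0,"tz":-0.18,"yaw":0},{"tx":0.05,"ty":0,"tz":-0.18,"yaw":0},{"tx":0.05,"ty":0,"tz":-0.18,"yaw":0}]'
python3 - <<'E'
from h import *
st();look(["nozzle","head","tab_mid"],("scene","wrist"),png="l")
E
```

```text
time: 9.68
tool_pos: [0.5094, -0.1896, 0.2765]
ee_rot: [0.011, 1.0, -0.001, 0.001]
force: [-0.6, 0.5, -1.0]
opening: 0.0435
gripper_force: 30.5
t 9.68 tcp [ 0.5094 -0.1896  0.2765] yang 1.55 F [-0.6  0.5 -1. ] Tz [0.06 0.07 0.04] open 0.0435 q6 -1.93
scene nozzle [([0.557, -0.193, 0.214], 0.88), ([0.779, -0.018, 0.001], 0.85)]
scene head [([0.513, -0.191, 0.296], 0.82), ([0.781, -0.013, 0.072], 0.81)]
scene tab_mid [([0.5, -0.186, 0.124], 0.91)]
wrist nozzle [([0.391, -0.275, 0.001], 0.9), ([0.552, -0.188, 0.211], 0.76)]
wrist head [([0.514, -0.186, 0.287], 0.89), ([0.391, -0.274, 0.094], 0.78)]
wrist tab_mid [([0.499, -0.184, 0.124], 0.79)]
```

View pics/l_scene.png

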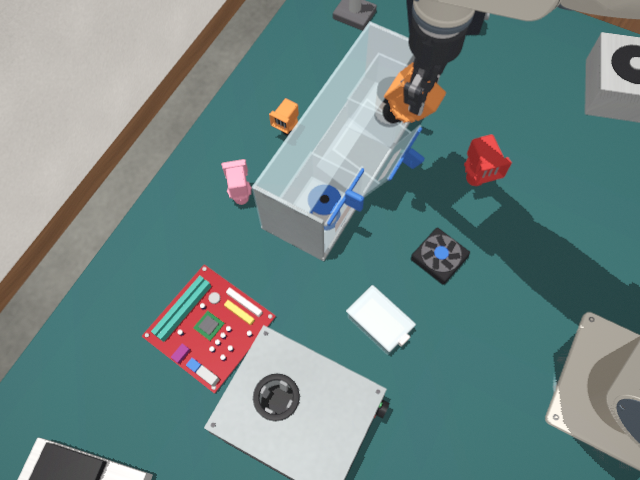

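Nozzle is held, leaning about 0.49 rad at (412,95). Now refining the port centre from the two saved pictures.

Run:
```python
from h import *
def ray(c,uv,z):
  P=camera_params(c);f=240/np.tan(np.radians(P["fovy"]/2));K=np.array([[f,0,P["cx"]],[0,f,P["cy"]],[0,0,1.]])
  n=cv2.undistortPoints(np.array(uv,float)[:,None],K,np.array(P["D"]))[:,0]
  W=P["world_from_camera"];r=np.c_[n,np.ones(len(n))]@W[:3,:3].T;o=W[:3,3]
  return o+r*((z-o[2])/r[:,2])[:,None]
for c,fn,(u,v),w in[("scene","s",(276,397),32),("top","t",(186,281),26)]:
  a=cv2.imread(f"pics/{fn}.png");g=a.max(2)
  m=np.zeros(g.shape,np.uint8);m[v-w:v+w,u-w:u+w]=(g[v-w:v+w,u-w:u+w]<90)
  cs=max(cv2.findContours(m,0,1)[0],key=cv2.contourArea)
  X=ray(c,cv2.convexHull(cs)[:,0],.118)[:,:2]
  ctr,r=cv2.minEnclosingCircle(X.astype(np.float32));print(c,"port",np.round(ctr,4),round(r,4))
  h=cv2.cvtColor(a,cv2.COLOR_BGR2HSV)
```

```text
scene port [0.5064 0.299 ] 0.0352
top port [0.5097 0.2978] 0.0352
```

```bash
python3 -m jog '[{"tx":0.037,"ty":0.03,"tz":0,"yaw":-0.04},{"tx":0.037,"ty":0.06,"tz":0,"yaw":-0.08},{"tx":0.037,"ty":0.09,"tz":0,"yaw":-0.12},{"tx":0.037,"ty":0.12,"tz":0,"yaw":-0.16},{"tx":0.037,"ty":0.15,"tz":0,"yaw":-0.2},{"tx":0.037,"ty":0.18,"tz":0,"yaw":-0.24},{"tx":0.037,"ty":0.21,"tz":0,"yaw":-0.28},{"tx":0.037,"ty":0.24,"tz":0,"yaw":-0.32},{"tx":0.037,"ty":0.27,"tz":0,"yaw":-0.36},{"tx":0.037,"ty":0.3,"tz":0,"yaw":-0.4},{"tx":0.037,"ty":0.33,"tz":0,"yaw":-0.44},{"tx":0.037,"ty":0.36,"tz":0,"yaw":-0.48},{"tx":0.037,"ty":0.39,"tz":0,"yaw":-0.52},{"tx":0.037,"ty":0.42,"tz":0,"yaw":-0.56},{"tx":0.037,"ty":0.44,"tz":0,"yaw":-0.605},{"tx":0.037,"ty":0.449,"tz":0,"yaw":-0.605},{"tx":0.037,"ty":0.449,"tz":0,"yaw":-0.605},{"tx":0.037,"ty":0.449,"tz":0,"yaw":-0.605},{"tx":0.037,"ty":0.449,"tz":0,"yaw":-0.605}]' - 20
python3 - <<'E'
from h import *
st();look(["nozzle","head","collar","port"],("scene","wrist"),png="n");st()
E
```

```text
time: 11.67
tool_pos: [0.4818, 0.2591, 0.2745]
ee_rot: [-0.447, 0.894, -0.0, -0.0]
force: [-0.0, -0.2, -1.7]
opening: 0.0437
gripper_force: 30.4
t 11.67 tcp [0.4818 0.2591 0.2745] yang 2.498 F [-0.  -0.2 -1.7] Tz [ 0.02  0.03 -0.05] open 0.0437 q6 -2.03
scene nozzle [([0.779, -0.202, 0.006], 0.86), ([0.508, 0.296, 0.209], 0.73)]
scene head [([0.776, -0.205, 0.065], 0.95), ([0.393, -0.275, 0.091], 0.83)]
scene collar [([0.776, -0.201, 0.031], 0.84), ([0.388, -0.272, 0.039], 0.67)]
scene port [([0.509, 0.293, 0.12], 0.67)]
wrist nozzle [([0.509, 0.298, 0.21], 0.85)]
wrist head [([0.487, 0.266, 0.286], 0.77)]
wrist collar []
wrist port [([0.51, 0.301, 0.121], 0.74)]
t 12.17 tcp [0.482  0.26   0.2749] yang 2.5 F [ 0.2 -0.  -1.7] Tz [ 0.01  0.01 -0.06] open 0.0436 q6 -2.03
```

View pics/n_scene.png

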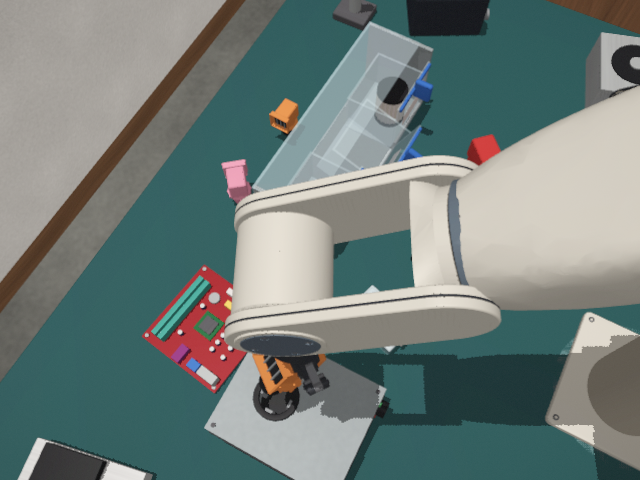

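The nozzle's tip is over the port rim at (275,397). Lowering the tip into the rim, then sweeping the head upright against it.

```bash
python3 -m jog '[{"tx":0,"ty":0,"tz":0.02,"yaw":0},{"tx":0,"ty":0,"tz":0.04,"yaw":0},{"tx":0,"ty":0,"tz":0.06,"yaw":0},{"tx":0,"ty":0,"tz":0.075,"yaw":0},{"tx":0,"ty":0,"tz":0.085,"yaw":0},{"tx":0,"ty":0,"tz":0.092,"yaw":0},{"tx":0,"ty":0,"tz":0.097,"yaw":0},{"tx":0,"ty":0,"tz":0.102,"yaw":0},{"tx":0,"ty":0,"tz":0.107,"yaw":0},{"tx":0,"ty":0,"tz":0.107,"yaw":0},{"tx":0,"ty":0,"tz":0.107,"yaw":0}]' && python3 -m jog '[{"tx":-0.004,"ty":0,"tz":0,"yaw":0},{"tx":-0.008,"ty":0,"tz":0,"yaw":0},{"tx":-0.012,"ty":0,"tz":0,"yaw":0},{"tx":-0.016,"ty":0,"tz":0,"yaw":0},{"tx":-0.02,"ty":0,"tz":0,"yaw":0},{"tx":-0.024,"ty":0,"tz":0,"yaw":0},{"tx":-0.024,"ty":0,"tz":0,"yaw":0}]'
python3 - <<'E'
from h import *
st();look(["nozzle","head"],("wrist",),png="q")
E
```

```text
time: 13.08
tool_pos: [0.483, 0.2616, 0.1686]
ee_rot: [-0.448, 0.894, 0.001, 0.002]
force: [0.9, 5.3, -1.6]
opening: 0.0436
gripper_force: 30.6
time: 13.67
tool_pos: [0.4953, 0.2786, 0.168]
ee_rot: [-0.448, 0.894, -0.0, -0.002]
force: [-4.7, -3.6, 5.6]
opening: 0.0435
gripper_force: 32.3
t 13.67 tcp [0.4953 0.2786 0.168 ] yang 2.5 F [-4.7 -3.6  5.6] Tz [-0.7   1.01  0.04] open 0.0435 q6 -2.01
wrist nozzle [([0.511, 0.303, 0.1], 0.78)]
wrist head [([0.497, 0.281, 0.182], 0.8)]
```

```bash
python3 -m jog '[{"tx":-0.004,"ty":0,"tz":0,"yaw":0},{"tx":-0.008,"ty":0,"tz":0,"yaw":0},{"tx":-0.012,"ty":0,"tz":0,"yaw":0},{"tx":-0.016,"ty":0,"tz":0,"yaw":0},{"tx":-0.02,"ty":0,"tz":0,"yaw":0},{"tx":-0.024,"ty":0,"tz":0,"yaw":0},{"tx":-0.026,"ty":0,"tz":0,"yaw":0},{"tx":-0.026,"ty":0,"tz":0,"yaw":0}]'
python3 - <<'E'
from h import *
st();look(["nozzle","head"],("wrist",),png="r")
E
```

```text
time: 14.48
tool_pos: [0.511, 0.2998, 0.1678]
ee_rot: [-0.448, 0.894, -0.0, -0.002]
force: [-5.1, -2.9, 3.8]
opening: 0.0435
gripper_force: 33.1
t 14.48 tcp [0.511  0.2998 0.1678] yang 2.5 F [-5.1 -2.9  3.8] Tz [-0.38  0.94  0.04] open 0.0435 q6 -1.99
wrist nozzle []
wrist head [([0.511, 0.298, 0.18], 0.64)]
```

View pics/r_wrist.png

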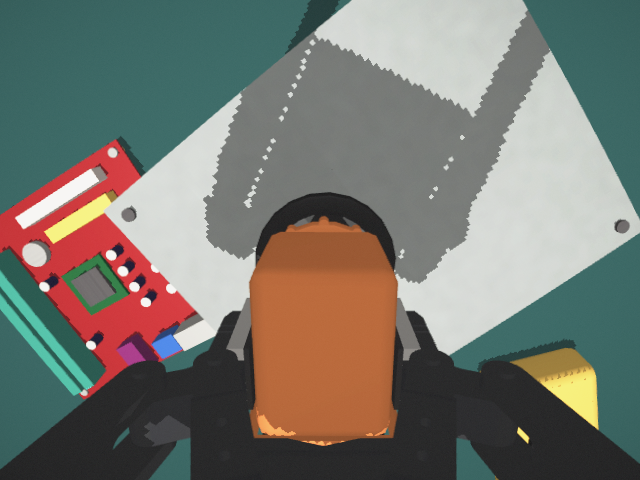

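```bash
python3 -m jog '[{"tx":0.002,"ty":0,"tz":0.002,"yaw":0},{"tx":0.002,"ty":0,"tz":0.004,"yaw":0},{"tx":0.002,"ty":0,"tz":0.004,"yaw":0}]'
cat >> h.py <<'E'
def top(c="wrist"):
  X,a=orange(c,[(.44,.58),(.23,.37),(.15,.27)])
  # dominant plane of top face
  z=X[:,2];X=X[z>np.percentile(z,60)-.03]
  rng=np.random.default_rng(0);best=0
  for _ in range(200):
    p=X[rng.choice(len(X),3,False)];n=np.cross(p[1]-p[0],p[2]-p[0]);L=np.linalg.norm(n)
    if L<1e-6: continue
    n/=L;i=abs((X-p[0])@n)<.0015
    if abs(n[2])>.7 and i.sum()>best: best=i.sum();I=i
  Y=X[I];n=np.linalg.svd(Y-Y.mean(0))[2][2] if len(Y)<8000 else np.linalg.eigh(np.cov(Y.T))[1][:,0]
  n*=np.sign(n[2]);(c0,sz,an)=cv2.minAreaRect(Y[:,:2].astype(np.float32)*1000)
  print("n",len(Y),"normal",n.round(3),"top z",Y[:,2].mean().round(4),"rect",np.round(c0,1),np.round(sz,1),round(an,1))
E
python3 - <<'E'
from h import *
st();top()
E
```

```text
time: 14.88
tool_pos: [0.5102, 0.2985, 0.1633]
ee_rot: [-0.448, 0.894, 0.0, -0.001]
force: [-3.9, 0.4, -0.5]
opening: 0.0436
gripper_force: 32.7
t 14.88 tcp [0.5102 0.2985 0.1633] yang 2.5 F [-3.9  0.4 -0.5] Tz [0.02 0.86 0.01] open 0.0436 q6 -1.99
n 21485 normal [-0.034 -0.048  0.998] top z 0.2022 rect [507.4 295.2] [58.2 44.2] 52.7
```

Upright within 0.06 rad, collar about 14 mm above the rim. Release to let it settle.

```bash
python3 -m jog '[{"tx":0,"ty":0,"tz":0,"yaw":0},{"tx":0,"ty":0,"tz":0,"yaw":0},{"tx":0,"ty":0,"tz":0,"yaw":0},{"tx":0,"ty":0,"tz":0,"yaw":0},{"tx":0,"ty":0,"tz":0,"yaw":0},{"tx":0,"ty":0,"tz":0,"yaw":0}]' 0.25 20
python3 - <<'E'
from h import *
st();top();top()
E
```

```text
time: 15.43
tool_pos: [0.5109, 0.2987, 0.1639]
ee_rot: [-0.448, 0.894, -0.0, 0.0]
force: [-0.1, -0.1, -0.3]
opening: 0.0638
gripper_force: 0.0
t 15.43 tcp [0.5109 0.2987 0.1639] yang 2.5 F [-0.1 -0.1 -0.3] Tz [-0.01  0.02 -0.01] open 0.0638 q6 -1.99
n 19645 normal [0.011 0.006 1.   ] top z 0.1988 rect [511.5 300.7] [62.3 53.9] 52.8
n 19298 normal [0.003 0.007 1.   ] top z 0.1989 rect [511.8 300.8] [62.5 54.1] 53.1
```

Step 2 stands: upright, collar about 11 mm above the rim, mouth 72° off the chip. Regrip mid-head firmly, then press while turning by +0.8 units.

```bash
python3 -m jog '[{"tx":0,"ty":0,"tz":0.006,"yaw":0},{"tx":0,"ty":0,"tz":0.006,"yaw":0},{"tx":0,"ty":0,"tz":0.006,"yaw":0}]' && python3 -m jog '[{"tx":0,"ty":0,"tz":0,"yaw":0},{"tx":0,"ty":0,"tz":0,"yaw":0},{"tx":0,"ty":0,"tz":0,"yaw":0},{"tx":0,"ty":0,"tz":0,"yaw":0},{"tx":0,"ty":0,"tz":0,"yaw":0},{"tx":0,"ty":0,"tz":0,"yaw":0}]' 1 80 && python3 -m jog '[{"tx":0,"ty":0,"tz":0.001,"yaw":0.04},{"tx":0,"ty":0,"tz":0.002,"yaw":0.09},{"tx":0,"ty":0,"tz":0.003,"yaw":0.14},{"tx":0,"ty":0,"tz":0.004,"yaw":0.19},{"tx":0,"ty":0,"tz":0.005,"yaw":0.24},{"tx":0,"ty":0,"tz":0.006,"yaw":0.29},{"tx":0,"ty":0,"tz":0.007,"yaw":0.34},{"tx":0,"ty":0,"tz":0.008,"yaw":0.39},{"tx":0,"ty":0,"tz":0.009,"yaw":0.44},{"tx":0,"ty":0,"tz":0.01,"yaw":0.49}]'
python3 - <<'E'
from h import *
st();top()
E
```

```text
time: 15.78
tool_pos: [0.5103, 0.2985, 0.1572]
ee_rot: [-0.448, 0.894, -0.0, -0.001]
force: [-0.5, -0.2, 0.5]
opening: 0.064
gripper_force: 0.0
time: 16.28
tool_pos: [0.5105, 0.2987, 0.1578]
ee_rot: [-0.448, 0.894, 0.0, -0.0]
force: [-1.2, 1.2, -1.8]
opening: 0.0431
gripper_force: 80.9
time: 17.12
tool_pos: [0.5104, 0.2983, 0.1488]
ee_rot: [-0.078, 0.997, -0.0, -0.0]
force: [-3.2, -1.7, 9.9]
opening: 0.043
gripper_force: 82.1
t 17.12 tcp [0.5104 0.2983 0.1488] yang 1.727 F [-3.2 -1.7  9.9] Tz [-0.53  0.96  0.29] open 0.043 q6 -1.22
n 19167 normal [ 0.013 -0.007  1.   ] top z 0.1895 rect [509.5 298.3] [55.6 41.9] 7.9
```

```bash
python3 -m jog '[{"tx":0,"ty":0,"tz":0.001,"yaw":0.05},{"tx":0,"ty":0,"tz":0.002,"yaw":0.1},{"tx":0,"ty":0,"tz":0.003,"yaw":0.15},{"tx":0,"ty":0,"tz":0.004,"yaw":0.2},{"tx":0,"ty":0,"tz":0.005,"yaw":0.25},{"tx":0,"ty":0,"tz":0.005,"yaw":0.3},{"tx":0,"ty":0,"tz":0.005,"yaw":0.3},{"tx":0,"ty":0,"tz":0.005,"yaw":0.3}]'
python3 - <<'E'
from h import *
st();top()
E
```

```text
time: 17.83
tool_pos: [0.5111, 0.2992, 0.1482]
ee_rot: [0.155, 0.988, 0.001, 0.001]
force: [-15.5, -5.0, 43.2]
opening: 0.0433
gripper_force: 85.9
t 17.83 tcp [0.5111 0.2992 0.1482] yang 1.259 F [-15.5  -5.   43.2] Tz [-1.74  2.48 -0.37] open 0.0433 q6 -0.75
n 19221 normal [-0.002 -0.015  1.   ] top z 0.189 rect [509.6 299.6] [41.4 55.3] 71.5
```

It's home (43 N reaction, collar at the rim, mouth at −18.5° against the wanted −19°). Relax, open, rise and check.

```bash
python3 -m jog '[{"tx":0,"ty":0,"tz":-0.002,"yaw":0},{"tx":0,"ty":0,"tz":-0.0045,"yaw":0},{"tx":0,"ty":0,"tz":-0.0045,"yaw":0}]' && python3 -m jog '[{"tx":0,"ty":0,"tz":0,"yaw":0},{"tx":0,"ty":0,"tz":0,"yaw":0},{"tx":0,"ty":0,"tz":0,"yaw":0},{"tx":0,"ty":0,"tz":0,"yaw":0},{"tx":0,"ty":0,"tz":0,"yaw":0},{"tx":0,"ty":0,"tz":-0.03,"yaw":0},{"tx":0,"ty":0,"tz":-0.06,"yaw":0},{"tx":0,"ty":0,"tz":-0.1,"yaw":0},{"tx":0,"ty":0,"tz":-0.12,"yaw":0},{"tx":0,"ty":0,"tz":-0.12,"yaw":0},{"tx":0,"ty":0,"tz":-0.12,"yaw":0}]' 0.2 20
python3 - <<'E'
from h import *
st();top();look(["collar","port","nozzle"],("wrist",),png="v")
E
```

```text
time: 18.13
tool_pos: [0.5105, 0.2982, 0.1486]
ee_rot: [0.155, 0.988, -0.0, 0.0]
force: [-5.8, -4.4, 14.9]
opening: 0.0431
gripper_force: 83.7
time: 19.05
tool_pos: [0.5113, 0.299, 0.2685]
ee_rot: [0.155, 0.988, 0.001, 0.001]
force: [-0.4, -0.6, -0.3]
opening: 0.0682
gripper_force: 0.0
t 19.05 tcp [0.5113 0.299  0.2685] yang 1.259 F [-0.4 -0.6 -0.3] Tz [0.03 0.03 0.  ] open 0.0682 q6 -0.75
n 7695 normal [-0.011 -0.012  1.   ] top z 0.1895 rect [516.6 295.9] [57.3 70.8] 71.9
wrist collar [([0.778, -0.02, 0.032], 0.95), ([0.692, 0.234, 0.017], 0.62)]
wrist port []
wrist nozzle [([0.779, -0.02, 0.0], 0.94), ([0.506, 0.301, 0.076], 0.75)]
```

View pics/v_wrist.png

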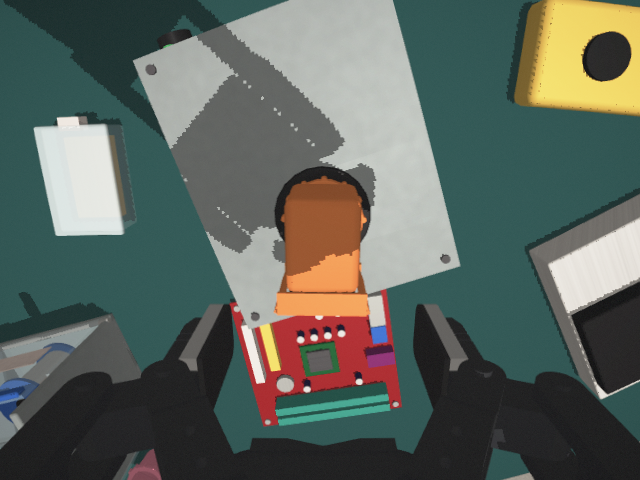

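The nozzle at (322,240) faces the chip (319,360) and sits on the rim. Now I'll shut the middle bin by its tab.

```bash
python3 -m jog '[{"tx":-0.011,"ty":-0.039,"tz":0,"yaw":-0.02},{"tx":-0.022,"ty":-0.078,"tz":0,"yaw":-0.04},{"tx":-0.033,"ty":-0.117,"tz":0,"yaw":-0.06},{"tx":-0.044,"ty":-0.155,"tz":0,"yaw":-0.08},{"tx":-0.055,"ty":-0.194,"tz":0,"yaw":-0.1},{"tx":-0.066,"ty":-0.233,"tz":0,"yaw":-0.12},{"tx":-0.077,"ty":-0.272,"tz":0,"yaw":-0.14},{"tx":-0.088,"ty":-0.311,"tz":0,"yaw":-0.16},{"tx":-0.099,"ty":-0.35,"tz":0,"yaw":-0.185},{"tx":-0.11,"ty":-0.388,"tz":0,"yaw":-0.185},{"tx":-0.121,"ty":-0.427,"tz":0,"yaw":-0.185},{"tx":-0.132,"ty":-0.466,"tz":0,"yaw":-0.185},{"tx":-0.132,"ty":-0.466,"tz":0.03,"yaw":-0.185},{"tx":-0.132,"ty":-0.466,"tz":0.05,"yaw":-0.185},{"tx":-0.132,"ty":-0.466,"tz":0.05,"yaw":-0.185},{"tx":-0.132,"ty":-0.466,"tz":0.05,"yaw":-0.185}]' 0.2 30
python3 - <<'E'
from h import *
st();look(["tab_mid"],("wrist",));st()
E
```

```text
time: 20.63
tool_pos: [0.4922, -0.1851, 0.2159]
ee_rot: [0.011, 1.0, 0.001, -0.002]
force: [0.6, 1.1, 1.0]
opening: 0.0684
gripper_force: 0.0
t 20.63 tcp [ 0.4922 -0.1851  0.2159] yang 1.549 F [0.6 1.1 1. ] Tz [ 0.02 -0.    0.01] open 0.0684 q6 -1.93
wrist tab_mid [([0.498, -0.182, 0.128], 0.97)]
t 20.73 tcp [ 0.4939 -0.1852  0.218 ] yang 1.55 F [-0.1 -0.7  0.2] Tz [0.02 0.03 0.02] open 0.0683 q6 -1.93
```

```bash
python3 -m jog '[{"tx":-0.002,"ty":0,"tz":0.04,"yaw":0},{"tx":-0.002,"ty":0,"tz":0.08,"yaw":0},{"tx":-0.002,"ty":0,"tz":0.113,"yaw":0},{"tx":-0.002,"ty":0,"tz":0.113,"yaw":0},{"tx":-0.002,"ty":0,"tz":0.113,"yaw":0}]' && python3 -m jog '[{"tx":0,"ty":0,"tz":0,"yaw":0},{"tx":0,"ty":0,"tz":0,"yaw":0},{"tx":0,"ty":0,"tz":0,"yaw":0},{"tx":0,"ty":0,"tz":0,"yaw":0},{"tx":0,"ty":0,"tz":0,"yaw":0},{"tx":0,"ty":0,"tz":0,"yaw":0},{"tx":-0.006,"ty":0,"tz":-0.003,"yaw":0},{"tx":-0.012,"ty":0,"tz":-0.0065,"yaw":0},{"tx":-0.018,"ty":0,"tz":-0.009,"yaw":0},{"tx":-0.024,"ty":0,"tz":-0.0115,"yaw":0},{"tx":-0.03,"ty":0,"tz":-0.0135,"yaw":0},{"tx":-0.036,"ty":0,"tz":-0.0155,"yaw":0},{"tx":-0.042,"ty":0,"tz":-0.017,"yaw":0},{"tx":-0.048,"ty":0,"tz":-0.018,"yaw":0},{"tx":-0.052,"ty":0,"tz":-0.018,"yaw":0},{"tx":-0.054,"ty":0,"tz":-0.018,"yaw":0},{"tx":-0.054,"ty":0,"tz":-0.018,"yaw":0},{"tx":-0.054,"ty":0,"tz":-0.018,"yaw":0}]' 1 30
```

```text
time: 21.15
tool_pos: [0.4952, -0.1848, 0.1044]
ee_rot: [0.01, 1.0, 0.0, -0.001]
force: [0.4, 0.2, 0.9]
opening: 0.0683
gripper_force: 0.0
time: 22.65
tool_pos: [0.5483, -0.1865, 0.123]
ee_rot: [0.011, 1.0, 0.0, -0.001]
force: [-12.0, 1.5, 10.6]
opening: 0.0117
gripper_force: 32.7
```

The bin is against its stop (12 N). Release, rise and verify everything.

```bash
python3 -m jog '[{"tx":0,"ty":0,"tz":0,"yaw":0},{"tx":0,"ty":0,"tz":0,"yaw":0},{"tx":0,"ty":0,"tz":0,"yaw":0},{"tx":0,"ty":0,"tz":0,"yaw":0},{"tx":0.004,"ty":0,"tz":-0.03,"yaw":0},{"tx":0.004,"ty":0,"tz":-0.06,"yaw":0},{"tx":0.004,"ty":0,"tz":-0.1,"yaw":0},{"tx":0.06,"ty":-0.05,"tz":-0.16,"yaw":0},{"tx":0.1,"ty":-0.08,"tz":-0.2,"yaw":0},{"tx":0.12,"ty":-0.1,"tz":-0.22,"yaw":0},{"tx":0.12,"ty":-0.1,"tz":-0.22,"yaw":0},{"tx":0.12,"ty":-0.1,"tz":-0.22,"yaw":0},{"tx":0.12,"ty":-0.1,"tz":-0.22,"yaw":0}]' 0.2 20
python3 - <<'E'
from h import *
st();look(["tab_mid","tab_left","tab_right","nozzle","collar","head","filter","reel"],("scene","top"),png="z");top("top")
E
```

```text
time: 23.73
tool_pos: [0.4265, -0.2873, 0.3468]
ee_rot: [0.012, 1.0, -0.003, 0.003]
force: [0.9, -0.2, 0.2]
opening: 0.0684
gripper_force: 0.0
t 23.73 tcp [ 0.4265 -0.2873  0.3468] yang 1.547 F [ 0.9 -0.2  0.2] Tz [-0.01 -0.03 -0.01] open 0.0684 q6 -2.16
scene tab_mid [([0.692, 0.235, 0.0], 0.73), ([0.545, -0.187, 0.14], 0.59)]
scene tab_left [([0.552, -0.052, 0.139], 0.9)]
scene tab_right [([0.542, -0.322, 0.144], 0.96)]
scene nozzle [([0.505, 0.302, 0.075], 0.85), ([0.777, -0.202, 0.006], 0.85)]
scene collar [([0.778, -0.199, 0.027], 0.77), ([0.507, 0.298, 0.116], 0.69)]
scene head [([0.393, -0.274, 0.093], 0.97), ([0.512, 0.3, 0.171], 0.81)]
scene filter [([0.606, -0.328, 0.012], 0.89), ([0.508, 0.299, 0.075], 0.34)]
scene reel [([0.61, -0.326, 0.014], 0.65), ([0.615, -0.052, 0.011], 0.62)]
top tab_mid [([0.546, -0.185, 0.141], 0.71), ([0.429, 0.089, 0.001], 0.54)]
top tab_left [([0.547, -0.049, 0.14], 0.56)]
top tab_right [([0.543, -0.322, 0.138], 0.77), ([0.693, 0.238, -0.002], 0.53)]
top nozzle [([0.779, -0.2, -0.001], 0.91), ([0.509, 0.294, 0.075], 0.86)]
top collar [([0.776, -0.198, 0.031], 0.97), ([0.39, -0.271, 0.046], 0.94)]
top head [([0.508, 0.297, 0.167], 0.87), ([0.776, -0.198, 0.065], 0.77)]
top filter [([0.607, -0.327, 0.013], 0.91)]
top reel [([0.615, -0.054, 0.01], 0.91), ([0.55, -0.051, 0.14], 0.72)]
n 421 normal [-0.021 -0.053  0.998] top z 0.1879 rect [517.3 294.5] [54.8 69. ] 71.9
```

View pics/z_scene.png

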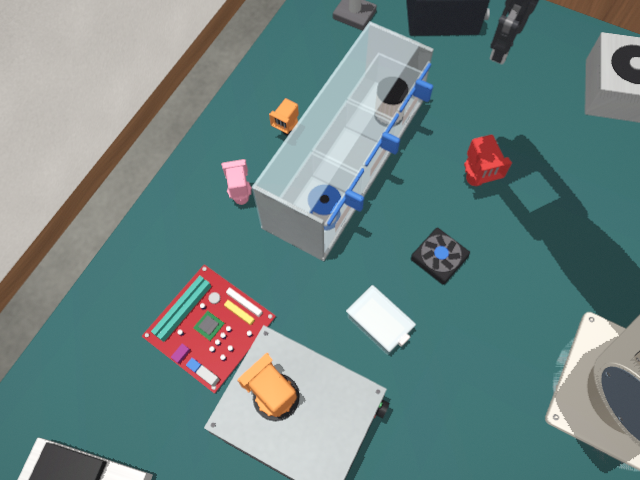

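All three tabs line up (bins shut), the nozzle at (268,385) is seated with its mouth toward the chip (208,325), and the bystanders are where they were.

```bash
python3 -c "
from bench import *
print(hand_in())"
```

```text
the job is handed in; nothing more can be done
None
```

The job is handed in, with no verdict shown: the nozzle was turned home in the port facing the chip, all bins are shut and the other things are where they were, at about 24 s of the 67 s limit.

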